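Seat the terminal caps and hold the lamp carrier against the sprung stop

ROBOT

A 6-joint arm with a two-finger parallel gripper is mounted at the origin on the work surface. World frame = base frame: x ahead of the robot, y to its left, z up, the work surface at z = 0. Lengths are in mm, angles in rad, forces in N, time in s.
With the tool pointing down it reaches from about 350 to 975 mm from the base axis. Payload 7.1 kg.
Tool frame: the origin (TCP) lies on the front face of the gripper's body, between the roots of the fingers; the fingertips stand 80 mm ahead of it and the grasp point (between the pads) lies 61 mm ahead of it (env.tips_ahead is the distance from the TCP to the fingertips, in mm); z points along the fingers, y is the line along which they close (so a half turn about z gives the same grasp; the last joint's range is limited). The gripper opens to 88 mm and grips with 3 to 60 N. Pads are 20 mm wide; open, the fingers measure 115 mm over their backs; the gripper's body (75 mm by 178 mm) begins 61 mm behind the grasp point.
Start: joints at [1.086, 0.423, 1.63, -0, 1.089, -0.019], TCP at [280.679, 558.413, 302.675] pointing down, gripper open.
Joint ranges: [-3, 3], [-0.9, 2.11], [0.09, 2.58], [-1.31, 4.45], [0.11, 2.69], [-2.54, 2.54]. Speed limits (rad/s): [2.39, 2.39, 3.01, 3.14, 3.14, 3.14].

INTERFACE

Orientations are given as a unit quaternion [x, y, z, w].
In Python, from station import env, set_gripper, viewer, workorder gives the robot as it stands. Calls block until the motion is done:
- env.reach(position, orientation): joint-space move of the TCP to a pose.
- env.move_l(position, rot=None, rate=150, f_stop=None): straight line of the TCP; rot=None keeps the orientation; rate is the mean speed in mm/s. With f_stop (N) it stops when the force on the tool has changed by that much, and returns True; else False.
- env.move_joints(angles): joint-space move.
- set_gripper(opening): finger opening in mm; the grip force is fixed at half the most; returns when the fingers have stopped.
- env.hold(seconds).
- env.ik(position, orientation): joint angles nearest the present ones, or None.
- env.read_state(): the state.
- viewer.camera(name): name is "scene" or "top" or "wrist"; returns the picture (384x512x3 uint8, blue, green, red); there is no depth.
- viewer.camera_params(name): a dict with "fx", "fy", "cx", "cy" (pixels), "pose" (4x4, takes a point from camera to world coordinates); the wrist camera has in their place "tool_from_camera" (4x4, takes a point from camera to tool coordinates, whose origin is the TCP and whose axes are the flange's). Camera axes: x right, y up, looking along -z (the intrinsics and any distortion apply to the point x, -y, -z); pixel columns grow to the right and rows downward; lengths in mm; the calibration is good to about 2 mm. A picture is of the moment at which its call begins: read the wrist's pose just before it. camera_params takes no time and is no camera call.
A pose or a line that the arm cannot do raises env.IKError and nothing moves.
- workorder.sign_off(): hands the job in; it is judged then, once.
The state is a dict: "time_s": time; "qpos": joint angles; "dq": joint speeds; "tau": joint torques, N m; "tool_pos": TCP position; "orientation": TCP orientation; "force": force on the tool from outside, world axes, zero at the start; "wrist_torque": the same for the moment, N m; "width": finger opening in mm; "grip_force": force on a finger pad.
Only numpy, scipy, OpenCV 4.12 (cv2) and the standard library are available. Lean on these libraries where they do the work, as an engineer would, in place of code of your own. Each camera call takes 0.05 s, during which the arm holds its last target. There are 200 camera calls.

TASK

Two terminal caps on the lamp carrier are standing proud: with the carrier still clear of the stop, press both of them fully home. Then bring the carrier square and centred against the face of the sprung stop bar, flat on the bench, and push the bar in with a steady force of about 11 newtons (its face is then level with the front ends of the two fixed cheeks; never drive it to the end of its travel) so that a colleague can screw the carrier on. Finish while still holding it pressed there: do not let go or ease off, and leave the beaker, wash bottle and screwdriver alone.

Things in the scene. Friction and masses are not known exactly. Their poses are not given: they have to be found in the camera images.
- carrier: Loose lamp carrier, 0.35-0.6 kg: base 70 (x) x 100 (y) x 20 mm (z); a grey block 26 (x) x 30 (y) mm stands mid-base from 20 to 48 mm height, to be gripped across its x faces; on it a lamp, radius 6, up to 63 mm. Origin: centre of underside. Its long faces (x = +-35 mm) are alike, either may meet the stop; +x starts within 45 degrees of the stop's +x. Caps at x = 0, y = +36 (cap_a), -36 mm (cap_b)
- cap_a_top (a point): centre of the top of cap_a, a black plastic cap 19 mm in diameter and 16 mm tall on a brass pin; its top is 46 mm above the carrier's underside when fully proud, 36 mm when home
- cap_b_top (a point): centre of the top of cap_b, the same cap at the carrier's other end
- cap_a (a joint): how far cap_a is pressed down (m): 0 fully proud, 0.010 fully home, where its underside meets the base. It starts between 0 and 0.003. It moves under about 6 N and stays where it is left
- cap_b (a joint): the same for cap_b
- stop: Sprung stop fixed to the bench: aluminium housing 170 mm wide (y), 26 mm tall, steel bar in front. Origin: on the bench below the centre of the bar's free (unpressed) front face. +x is level and points into the stop (push direction), y lies along the bar. Two fixed cheeks beyond the bar's ends, y = 69 to 85 and -85 to -69 mm, have front ends at x = 11 mm; back block at x = 49 to 71 mm
- bar_face (a point): centre of the front face of the bar, 14 mm above the bench, moving with the bar; the bar is 130 mm long (y), 12 mm thick (x) and spans 3 to 25 mm height; a thin dark line on its top marks the middle
- bar (a joint): how far the bar is pushed in along the stop's +x (m): 0 free, 0.025 end of travel. Spring without preload, 1 N per mm: 0.011 is 11 N
- beaker: bystander: glass beaker, 84 mm across and 110 mm tall, loose; origin: centre of the underside
- wash_bottle: bystander: white plastic wash bottle with red cap, 72 mm across and 190 mm tall, loose; origin: centre of the underside
- driver: bystander: screwdriver 190 mm long lying roughly along world y; origin: near its middle on the bench
Mind the look-alikes: they are no part of the job. Several things have the shape of the stop; the one meant has the colours described above.

How it is judged:
By the outcome, as a careful person would: the job done as asked, in the order asked, and still so for the second after the job is handed in, while the arm keeps its last pose, push and grip.
It also fails if it takes over 64 s, if anything falls off the work surface, if the arm or the gripper's body presses on something with over 40 N, if the wrist force passes 120 N, or if a joint passes its speed limit or range.

## Working session

There is one attempt and no reset: what is moved stays moved. The work goes in short steps, each a Python script; the robot and the scene stay as the last script left them, time stands still between calls to the robot, and variables do not carry over. Pictures are saved under pics/ and viewed, at most 10 in all, crops included, and the job is handed in when it is done.

```bash
ls; mkdir -p pics; python3 - <<'E'
from station import env, set_gripper, viewer, workorder
import cv2,numpy as np
for n in("scene","top"):
    im=viewer.camera(n);cv2.imwrite(f"pics/{n}0.png",im)
for n in("scene","top","wrist"):
    p=viewer.camera_params(n);print(n,{k:np.round(v,3).tolist() if not isinstance(v,str) else v for k,v in p.items()})
s=env.read_state();print(s)
E
```

```text
pics
scene {'fx': 350.093, 'fy': 350.093, 'cx': 251.327, 'cy': 190.924, 'pose': [[0.77, -0.502, 0.395, 915.522], [0.638, 0.599, -0.483, -539.712], [0.006, 0.624, 0.782, 841.647], [0.0, 0.0, 0.0, 1.0]]}
top {'fx': 439.409, 'fy': 439.409, 'cx': 258.286, 'cy': 190.762, 'pose': [[-0.014, 0.989, -0.147, 393.969], [-1.0, -0.013, 0.004, -64.518], [0.002, 0.147, 0.989, 1015.485], [0.0, 0.0, 0.0, 1.0]]}
wrist {'fx': 317.702, 'fy': 317.702, 'cx': 253.788, 'cy': 192.973, 'tool_from_camera': [[-0.0, 0.956, 0.292, 81.226], [1.0, 0.0, -0.0, -0.047], [-0.0, 0.292, -0.956, -82.368], [0.0, 0.0, 0.0, 1.0]]}
{'time_s': 0.1, 'qpos': array([ 1.08600842e+00,  4.23766559e-01,  1.63056752e+00, -9.55182645e-06,
        1.08863675e+00, -1.90004535e-02]), 'dq': array([ 0.00032343,  0.00023739, -0.00351347,  0.00069537,  0.00349399,
       -0.00102701]), 'tau': array([-1.27185940e-04, -5.45611382e+01, -2.74325877e+01,  6.45252387e-02,
        1.87390664e-02, -1.49131148e-05]), 'tool_pos': array([280.50589202, 558.0917689 , 301.99612932]), 'orientation': array([ 2.30791875e-01,  9.73002896e-01, -6.68394160e-04, -1.67650559e-04]), 'force': array([-0.83716587,  0.08895814,  0.31084493]), 'wrist_torque': array([-0.04231898, -0.01081684, -0.0451865 ]), 'grip_force': 0.0, 'width': 88.13132454136588}
```

View pics/top0.png

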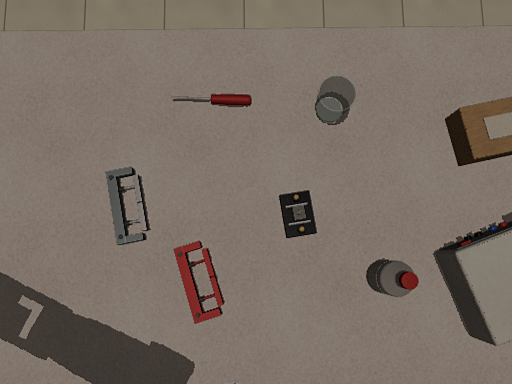

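View pics/scene0.png

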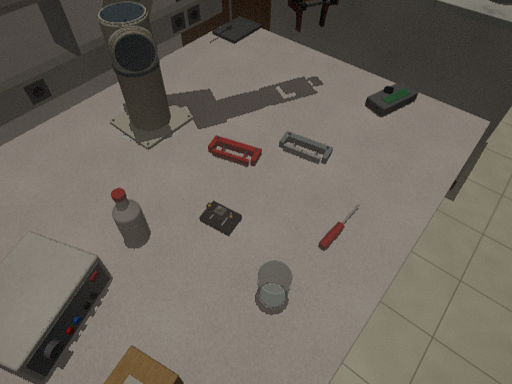

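Top view: the grey stop is at about (127,205) with its bar facing right (thin bar at column ~142), the carrier is at (298,214), and the red decoy is at (200,282). The scene view agrees: grey stop (305,147), carrier (220,218).

```bash
cat > h.py <<'E'
from station import env, set_gripper, viewer, workorder
import cv2, numpy as np
from scipy.spatial.transform import Rotation as R
def shot(n, name=None):
    s=env.read_state(); im=viewer.camera(n); p=viewer.camera_params(n)
    if n=="wrist":
        T=np.eye(4);T[:3,:3]=R.from_quat(s["orientation"]).as_matrix();T[:3,3]=s["tool_pos"]
        P=T@p["tool_from_camera"]
    else: P=np.array(p["pose"])
    if name: cv2.imwrite(f"pics/{name}.png",im)
    return im,(p["fx"],p["fy"],p["cx"],p["cy"],P)
def ray(c,u,v):
    fx,fy,cx,cy,P=c
    d=P[:3,:3]@np.array([(u-cx)/fx,-(v-cy)/fy,-1]); return P[:3,3],d/np.linalg.norm(d)
def onz(c,u,v,z):
    o,d=ray(c,u,v); return o+d*(z-o[2])/d[2]
def tri(*obs):
    A=np.zeros((3,3));b=np.zeros(3);L=[]
    for c,u,v in obs:
        o,d=ray(c,u,v);M=np.eye(3)-np.outer(d,d);A+=M;b+=M@o;L.append((o,M))
    x=np.linalg.solve(A,b); return x,max(np.linalg.norm(M@(x-o)) for o,M in L)
def proj(c,p):
    fx,fy,cx,cy,P=c; q=P[:3,:3].T@(np.array(p)-P[:3,3]); return cx+fx*q[0]/-q[2], cy-fy*q[1]/-q[2]
def down(yaw): # tool z down, tool y (closing) at world angle yaw+90 ; tool x at yaw
    c,s=np.cos(yaw),np.sin(yaw)
    return R.from_matrix(np.array([[c,s,0],[s,-c,0],[0,0,-1]])).as_quat()
E
python3 - <<'E'
from h import *
_,c=shot("top");_,d=shot("scene")
for nm,(u,v),(a,b),z in(("carrier",(298,214),(220,218),30),("stop",(127,205),(305,147),26),("bar",(142,204),(305,155),25)):
    print(nm,onz(c,u,v,z).round(),onz(d,a,b,z).round(), tri((c,u,v),(d,a,b)))
print(R.from_quat(env.read_state()["orientation"]).as_matrix().round(2))
for nm,a in(("tip",(111,170)),("b1",(138,175)),("b2",(147,231)),("cA",(295,201)),("cB",(301,228))):print(nm,onz(c,*a,25).round())
for p in((450,-150),(440,240)):
  for y in np.arange(-3.1,3.1,.4):
    q=env.ik([*p,250],down(y)); print(p,round(y,2),None if q is None else q.round(2))
E
```

```text
carrier [ 487. -157.   30.] [ 500. -169.   30.] (array([ 488.92003895, -159.13280467,    8.09507533]), np.float64(0.25834541996867527))
stop [513. 229.  26.] [521. 222.  26.] (array([514.68959877, 233.22094398,  13.1987989 ]), np.float64(0.5073803726117412))
bar [515. 195.  25.] [542. 192.  25.] (array([524.27132736, 208.54615051,  -1.88169447]), np.float64(8.428157415773965))
[[-0.89  0.45 -0.  ]
 [ 0.45  0.89 -0.  ]
 [ 0.   -0.   -1.  ]]
tip [594. 268.  25.]
b1 [582. 206.  25.]
b2 [453. 183.  25.]
cA [ 517. -152.   25.]
cB [ 455. -164.   25.]
(450, -150) -3.1 [-0.35  0.28  2.   -0.    0.86 -1.96]
(450, -150) -2.7 [-0.35  0.28  2.   -0.    0.86 -2.36]
(450, -150) -2.3 None
(450, -150) -1.9 None
(450, -150) -1.5 None
(450, -150) -1.1 [-0.35  0.28  2.   -0.    0.86  2.32]
(450, -150) -0.7 [-0.35  0.28  2.   -0.    0.86  1.92]
(450, -150) -0.3 [-0.35  0.28  2.   -0.    0.86  1.52]
(450, -150) 0.1 [-0.35  0.28  2.   -0.    0.86  1.12]
(450, -150) 0.5 [-0.35  0.28  2.   -0.    0.86  0.72]
(450, -150) 0.9 [-0.35  0.28  2.   -0.    0.86  0.32]
(450, -150) 1.3 [-0.35  0.28  2.   -0.    0.86
[... 280 characters left out ...]
40, 240) -2.7 [ 0.48  0.32  1.94 -0.    0.88 -1.54]
(440, 240) -2.3 [ 0.48  0.32  1.94 -0.    0.88 -1.94]
(440, 240) -1.9 [ 0.48  0.32  1.94 -0.    0.88 -2.34]
(440, 240) -1.5 None
(440, 240) -1.1 None
(440, 240) -0.7 None
(440, 240) -0.3 [ 0.48  0.32  1.94 -0.    0.88  2.35]
(440, 240) 0.1 [ 0.48  0.32  1.94 -0.    0.88  1.95]
(440, 240) 0.5 [ 0.48  0.32  1.94 -0.    0.88  1.55]
(440, 240) 0.9 [ 0.48  0.32  1.94 -0.    0.88  1.15]
(440, 240) 1.3 [ 0.48  0.32  1.94 -0.    0.88  0.75]
(440, 240) 1.7 [ 0.48  0.32  1.94 -0.    0.88  0.35]
(440, 240) 2.1 [ 0.48  0.32  1.94 -0.    0.88 -0.05]
(440, 240) 2.5 [ 0.48  0.32  1.94 -0.    0.88 -0.45]
(440, 240) 2.9 [ 0.48  0.32  1.94 -0.    0.88 -0.85]
```

```bash
python3 - <<'E'
from h import *
import pickle
st={}
for nm,p in(("s1",(505,255,200)),("s2",(505,165,200)),("c1",(487,-120,180)),("c2",(487,-200,180))):
    env.reach(p,down(.18)); im,c=shot("wrist",nm); st[nm]=c
    print(nm,env.read_state()["time_s"],env.read_state()["tool_pos"].round(1))
pickle.dump(st,open("v.pkl","wb"))
for k in"sc": cv2.imwrite(f"pics/{k}12.png",np.vstack([cv2.imread(f"pics/{k}{i}.png")[0:300] for i in(1,2)]))
E
```

```text
s1 1.875 [505.  255.7 200.3]
s2 2.375 [505.3 165.5 200.3]
c1 3.5333 [ 487.5 -118.9  180.1]
c2 4.0 [ 487.1 -199.1  179.9]
```

View pics/s12.png

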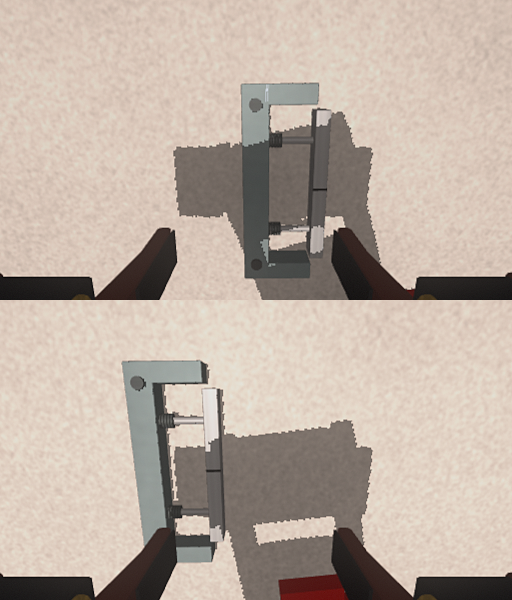

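View pics/c12.png

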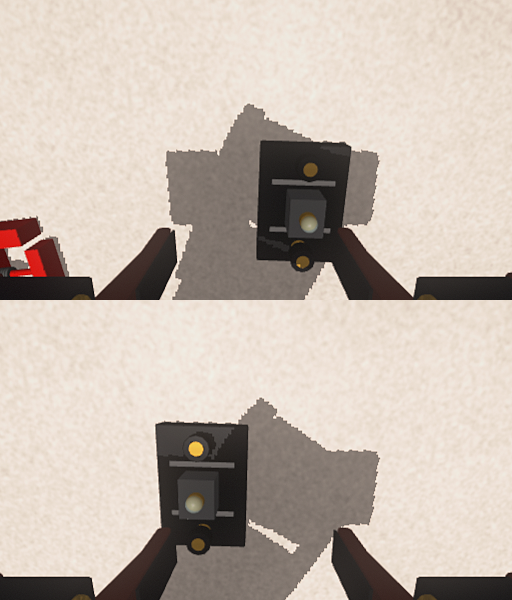

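Stop: mark line at (319,189) in s1 and (213,170) in s2; the housing back edge is column ~243 in s1. Carrier: brass cap centres at (310,170)/(302,262) in c1 and (196,149)/(198,244) in c2, base edges about columns 260–350 and 157–247.

```bash
cat > m.py <<'E'
from h import *
import pickle
st=pickle.load(open("v.pkl","rb")); I={k:cv2.imread(f"pics/{k}.png") for k in st}
def fit(P):
    P=np.array(P)[:,:2]
    for _ in range(3):
        m=P.mean(0);d=np.linalg.svd(P-m)[2][0];d*=np.sign(d[0]);r=(P-m)@[-d[1],d[0]];P=P[abs(r)<max(1,2*r.std())]
    return m,np.arctan2(d[1],d[0]),r.std(),len(P)
def dots(k):
    h=cv2.cvtColor(I[k],cv2.COLOR_BGR2HSV)
    m=cv2.inRange(h,(8,110,60),(35,255,255)); n,l,s,c=cv2.connectedComponentsWithStats(m)
    return [(c[i].round(1).tolist(),int(s[i,4])) for i in range(1,n) if s[i,4]>25]
E
python3 - <<'E'
from m import *
for k in("c1","c2"): print(k,dots(k))
# stop mask
def smask(im):
    b,g,r=[im[...,i].astype(int) for i in range(3)]
    return ((b-r)>-6)&(g>35)
for k,rows in(("s1",range(90,270,12)),("s2",range(66,240,12))):
    m=smask(I[k])
    for v in rows:
        x=np.flatnonzero(np.diff(m[v].astype(int)));x=x[(x>100)&(x<340)]
        print(k,v,x.tolist())
g=cv2.cvtColor(I["s1"],6); g2=cv2.cvtColor(I["s2"],6)
print(g[182:196,319],g2[162:178,212])
for k,rows in(("c1",range(140,262,10)),("c2",range(122,250,10))):
    d=I[k].max(2)<75
    for v in rows:
        x=np.flatnonzero(np.diff(d[v].astype(int)));print(k,v,x[(x>140)&(x<370)].tolist())
E
```

```text
c1 [([310.1, 169.4], 170), ([305.2, 215.9], 75), ([296.6, 241.8], 32), ([302.2, 261.5], 135), ([71.7, 326.3], 1040), ([435.8, 326.3], 1039), ([436.5, 380.2], 915)]
c2 [([195.7, 148.6], 190), ([197.9, 196.6], 66), ([197.6, 244.2], 140), ([71.8, 326.4], 1043), ([435.8, 326.3], 1043), ([436.1, 380.2], 944)]
s1 90 [240, 318]
s1 102 [241, 249, 251, 252, 254, 259, 260, 317]
s1 114 [241, 268, 314, 315]
s1 126 [241, 268, 311, 314]
s1 138 [241, 269, 270, 282]
s1 150 [242, 268, 310, 311]
s1 162 [242, 268, 310, 312]
s1 174 [242, 268, 309, 311]
s1 186 [242, 268, 308, 312, 323, 324]
s1 198 [242, 268, 308, 311]
s1 210 [242, 268, 307, 308, 309, 311]
s1 222 [243, 268, 270, 271, 272, 274, 278, 279, 307, 310, 322, 323]
s1 234 [243, 269, 273, 274, 307, 309]
s1 246 [243, 267, 306, 309]
s1 258 [244, 308]
s2 66 [122, 205]
s2 78 [123, 205]
s2 90 [125, 161, 207, 213, 214, 215]
s2 102 [126, 162, 210, 211]
s2 114 [128, 159, 160, 173]
s2 126 [129, 173, 219, 220]
s2 138 [130, 165]
s2 150 [132, 167, 219, 221]
s2 162 [133, 168]
s2 174 [135, 168, 221, 222]
s2 186 [136, 170, 220, 222]
s2 198 [138, 171, 221, 223]
s2
[... 291 characters left out ...]
348]
c1 180 [258, 271, 301, 346]
c1 190 [258, 345]
c1 200 [257, 344]
c1 210 [257, 343]
c1 220 [256, 299, 316, 342]
c1 230 [156, 169, 256, 268, 286, 302, 315, 323, 329, 350]
c1 240 [149, 174, 256, 296, 300, 357]
c1 250 [142, 175, 255, 365]
c1 260 [176, 268, 269, 273, 274, 276, 296, 308]
c2 122 [163, 170]
c2 132 [155, 161, 166, 167, 172, 174, 195, 207, 230, 247]
c2 142 [156, 185, 187, 190, 199, 201, 205, 221, 223, 247]
c2 152 [157, 188, 202, 247]
c2 162 [157, 168, 225, 246]
c2 172 [158, 246]
c2 182 [158, 246]
c2 192 [159, 192, 197, 246]
c2 202 [160, 184, 203, 245]
c2 212 [160, 171, 178, 188, 197, 216, 232, 245]
c2 222 [161, 245]
c2 232 [155, 245, 333, 352]
c2 242 [148, 191, 203, 244, 332, 359]
```

```bash
python3 - <<'E'
from m import *
s1,s2,c1,c2=(st[k] for k in("s1","s2","c1","c2"))
deg=np.degrees
print("mark",tri((s1,319.5,189.2),(s2,213,170.5)))
A=tri((c1,310.1,169.4),(c2,195.7,148.6));B=tri((c1,302.2,261.5),(c2,197.6,244.2));print("capA",A,"capB",B, "d",np.linalg.norm((A[0]-B[0])[:2]),deg(np.arctan2(*(A[0]-B[0])[1::-1])))
E1=[(350,150),(349,160),(348,170),(346,180),(345,190),(344,200),(343,210),(342,220)]
E2=[(157,147),(157,157),(157.5,167),(158,177),(159,192),(160,207),(161,222)]
f1=fit([onz(c1,u+.5,v,20) for u,v in E1]);f2=fit([onz(c2,u+.5,v,20) for u,v in E2]);print("carrier edges",f1,f2, deg(f1[1]),deg(f2[1]))
hs=[(v,241+(v-102)*3/150) for v in ()]
m=lambda im:((im[...,0].astype(int)-im[...,2])>-6)
H1=[(np.flatnonzero(m(I["s1"])[v,200:300])[0]+199.5,v) for v in range(95,265,4)]
H2=[(np.flatnonzero(m(I["s2"])[v,110:300])[0]+109.5,v) for v in range(66,225,4)]
for c,H in((s1,H1),(s2,H2)):
    f=fit([onz(c,u,v,26) for u,v in H]);print("housing back",f,deg(f[1]))
for k,v in(("s1",130),("s1",160),("s1",175),("s1",205),("s1",240)):print(k,v,I[k][v,300:338].tolist()[::1] if v==160 else cv2.cvtColor(I[k],6)[v,300:338].tolist())
for v in(100,120,140,160,190,220):print("s2",v,cv2.cvtColor(I["s2"],6)[v,196:230].tolist())
E
```

```text
mark (array([519.52031722, 202.2223816 ,  25.22185907]), np.float64(0.016894808699101104))
capA (array([ 524.67949257, -152.03223072,   44.37637066]), np.float64(0.009563604547590187)) capB (array([ 453.35393244, -162.62052352,   44.98972526]), np.float64(0.026864650718448332)) d 72.1071943153995 8.443902218962242
carrier edges (array([ 512.4958755, -188.5956511]), np.float64(0.1529535231506093), np.float64(0.20451667532099974), 8) (array([ 488.66574316, -123.14734195]), np.float64(0.1471051002874391), np.float64(0.17718368807762788), 7) 8.763591338186444 8.428501391318973
housing back (array([514.79500332, 267.17900877]), np.float64(0.18840165718864318), np.float64(0.2511779540823773), 43) 10.794619810179821
housing back (array([528.13463392, 269.48277719]), np.float64(0.1873080745955141), np.float64(0.22909296391714387), 40) 10.731962143044552
s1 130 [108, 108, 107, 107, 107, 107, 110, 112, 115, 115, 108, 75, 62, 64, 65, 70, 90, 95, 94, 92, 91, 93, 94, 95, 95, 94, 93, 92, 90, 87, 86, 104, 109, 109, 111, 112, 113, 112]
s1 160 [[102, 109, 119], [100, 107, 118], [100, 107, 118], [97, 
[... 1378 characters left out ...]
117, 121, 174, 220, 219, 217, 220, 220, 222]
s2 140 [213, 217, 217, 217, 217, 216, 215, 217, 177, 209, 220, 216, 215, 218, 226, 187, 175, 185, 125, 93, 97, 98, 96, 75, 67, 77, 115, 121, 116, 115, 115, 118, 119, 120]
s2 160 [113, 117, 116, 115, 112, 113, 114, 114, 114, 97, 96, 99, 99, 97, 97, 98, 99, 100, 99, 99, 99, 97, 97, 93, 70, 63, 83, 116, 119, 116, 114, 114, 115, 115]
s2 190 [113, 112, 112, 113, 115, 115, 114, 114, 114, 114, 115, 98, 98, 98, 96, 95, 93, 95, 96, 95, 97, 96, 93, 95, 93, 68, 57, 68, 108, 114, 112, 113, 113, 113]
s2 220 [211, 212, 213, 214, 212, 211, 211, 210, 210, 213, 215, 222, 210, 127, 89, 97, 96, 95, 94, 94, 97, 96, 97, 95, 95, 96, 77, 64, 59, 105, 116, 114, 114, 114]
```

```bash
python3 - <<'E'
from h import *
q=down(np.radians(8.5))
set_gripper(0)
for p in((453.35,-162.62),(524.68,-152.03)):
    env.reach([*p,155],q); env.move_l([*p,130],rate=80)
    f0=env.read_state()["force"]
    hit=env.move_l([*p,110],rate=15,f_stop=22)
    s=env.read_state();env.hold(.2);t=env.read_state()
    print(hit,(s["force"]-f0).round(1),s["tool_pos"].round(2),(t["force"]-f0).round(1),t["tool_pos"].round(2),t["width"])
    env.move_l([*p,150],rate=100)
set_gripper(88)
print(env.read_state()["time_s"])
import pickle
st={}
for nm,p in(("d1",(487,-120,180)),("d2",(487,-200,180))):
    env.reach(p,q); im,c=shot("wrist",nm); st[nm]=c
pickle.dump(st,open("v.pkl","wb"))
import m
for k in st: print(k,[d for d in m.dots(k) if d[0][1]<300])
print(env.read_state()["time_s"])
E
```

```text
True [-2.7  0.2  9.5] [ 453.55 -162.69  116.25] [-0.8  0.2  8.9] [ 453.51 -162.67  116.22] 0.5210309765527603
True [-1.8  1.   7.9] [ 524.91 -152.08  116.26] [-2.1  0.4  8.8] [ 524.89 -152.07  116.27] 0.6211605969370672
11.6167
d1 [([306.1, 164.3], 161), ([304.9, 213.0], 76), ([301.7, 253.5], 126)]
d2 [([193.1, 148.2], 178), ([195.3, 198.2], 73), ([198.7, 240.6], 128)]
12.475
```

```bash
python3 - <<'E'
from m import *
print(env.tips_ahead)
a,b=st["d1"],st["d2"]
A=tri((a,306.1,164.3),(b,193.1,148.2));B=tri((a,301.7,253.5),(b,198.7,240.6));d=A[0]-B[0]
print(A,B,np.linalg.norm(d[:2]),np.degrees(np.arctan2(d[1],d[0])),(A[0]+B[0])/2)
# block top corners check
cv2.imwrite("pics/d.png",np.hstack([cv2.resize(I["d1"][120:290,240:370],None,fx=3,fy=3),cv2.resize(I["d2"][110:280,130:260],None,fx=3,fy=3)]))
E
```

```text
80.0
(array([ 524.7844949 , -151.99286234,   36.64032316]), np.float64(0.06461317483164308)) (array([ 453.52979789, -162.71663709,   36.365366  ]), np.float64(0.009184500318098239)) 72.05713838155599 8.55873611878182 [ 489.15714639 -157.35474972   36.50284458]
```

View pics/d.png

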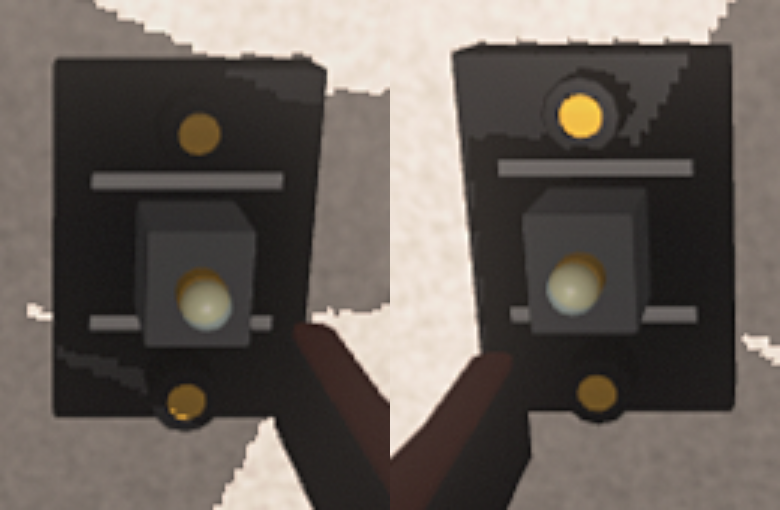

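```bash
cat >> h.py <<'E'
th=np.radians(10.75); XD=np.array([-np.sin(th),np.cos(th)]); YD=np.array([-np.cos(th),-np.sin(th)]); N0=95.6; Y0=-548.1
def sp(x,y=0): return XD*(N0+x)+YD*(Y0+y)
def sx(p): return np.array([p[:2]@XD-N0,p[:2]@YD-Y0])
E
python3 - <<'E'
from h import *
c=np.array([489.16,-157.35]);q=down(np.radians(8.56))
env.reach([*c,160],q); print(env.move_l([*c,102.5],rate=70,f_stop=15)); set_gripper(10)
s=env.read_state();print(s["width"],s["grip_force"],s["tool_pos"].round(2),s["force"].round(1))
env.move_l([*c,117],rate=50); s=env.read_state();print(s["force"].round(1),s["width"])
env.move_l([*sp(-70),117],down(th),rate=150); env.hold(.3)
s=env.read_state();print(sx(s["tool_pos"]),s["force"].round(1),np.degrees(R.from_quat(s["orientation"]).as_euler("xyz")))
print(env.move_l([*sp(-70),100],rate=12,f_stop=4)); s=env.read_state();print(s["tool_pos"].round(2),s["force"].round(1),s["time_s"])
shot("wrist","e1"); shot("scene","e2");shot("top","e3")
E
```

```text
False
25.41733556604998 29.999952614307404 [ 489.17 -157.39  102.49] [0.4 0.2 0.2]
[-0.   0.1 -5. ] 25.820670849870517
[-7.02180772e+01  3.38467416e-02] [-0.1  0.3 -4.7] [1.79999665e+02 1.47643872e-03 1.07304092e+01]
True
[533.7  127.37 102.51] [-0.3 -0.5  4.3] 18.65
```

View pics/e1.png

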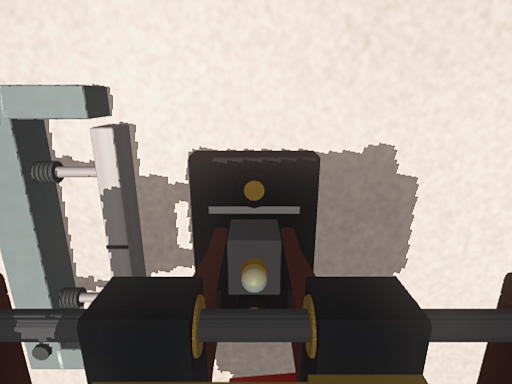

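The carrier is gripped on its block (columns 200–312), cap A dot at (254,190), flat on the bench, with the bar to its left (mark at (117,247)).

```bash
python3 - <<'E'
from h import *
def rd(n):
    s=env.read_state();f=s["force"];print(n,sx(s["tool_pos"]).round(2),s["tool_pos"][2].round(2),"f",(f[:2]@XD).round(2),(f[:2]@YD).round(2),f[2].round(2),"mz",s["wrist_torque"].round(2),s["width"].round(2),s["time_s"])
rd("0")
for x in(-50,-42,-38,-36,-34,-32,-30,-28,-26):
    env.move_l([*sp(x),102.4],rate=30 if x<-37 else 12); env.hold(.1); rd(x)
im,c=shot("wrist","f1")
cv2.imwrite("pics/f1c.png",cv2.resize(im[60:300,60:340],None,fx=2.4,fy=2.4))
E
```

```text
Traceback (most recent call last):
AttributeError: 'float' object has no attribute 'round'
```

```bash
cat >> h.py <<'E'
def rd(n):
    s=env.read_state();f=s["force"];print(n,np.round([*sx(s["tool_pos"]),s["tool_pos"][2]],2),"f",np.round([f[:2]@XD,f[:2]@YD,f[2]],2),"m",s["wrist_torque"].round(2),round(s["width"],2),round(s["time_s"],1))
E
python3 - <<'E'
from h import *
rd("0")
for x in(-50,-42,-38,-36,-34,-32,-30,-28,-26):
    env.move_l([*sp(x),102.4],rate=30 if x<-37 else 12); env.hold(.1); rd(x)
im,c=shot("wrist","f1")
cv2.imwrite("pics/f1c.png",cv2.resize(im[60:300,20:340],None,fx=2.4,fy=2.4))
E
```

```text
0 [-7.0020e+01  5.0000e-02  1.0249e+02] f [-0.75  0.47  5.31] m [-0.01  0.18 -0.05] 25.8 18.8
-50 [-49.51  -0.17 102.5 ] f [3.8  0.4  5.63] m [ 0.53  0.01 -0.01] 25.78 19.7
-42 [-4.2170e+01 -2.0000e-02  1.0248e+02] f [0.25 0.55 6.04] m [ 0.03 -0.1  -0.05] 25.95 20.2
-38 [-3.8270e+01 -5.0000e-02  1.0251e+02] f [-1.02  0.49  5.77] m [-0.02 -0.14 -0.12] 26.01 20.6
-36 [-3.652e+01 -4.000e-02  1.025e+02] f [-2.97  0.07  5.69] m [-0.3  -0.16 -0.09] 25.94 21.0
-34 [-3.4640e+01 -3.0000e-02  1.0248e+02] f [-3.16  0.44  6.04] m [-0.44 -0.17  0.01] 26.13 21.4
-32 [-3.282e+01 -3.000e-02  1.025e+02] f [-4.89 -0.43  5.97] m [-0.69 -0.21  0.08] 26.33 21.9
-30 [-3.1040e+01 -9.0000e-02  1.0251e+02] f [-6.53 -0.8   6.48] m [-0.94 -0.32  0.09] 25.78 22.3
-28 [-2.9270e+01 -9.0000e-02  1.0252e+02] f [-8.1   0.35  6.46] m [-1.22 -0.34  0.08] 25.78 22.7
-26 [-2.7490e+01 -8.0000e-02  1.0253e+02] f [-10.34   0.39   6.68] m [-1.51 -0.39  0.05] 25.82 23.1
```

View pics/f1c.png

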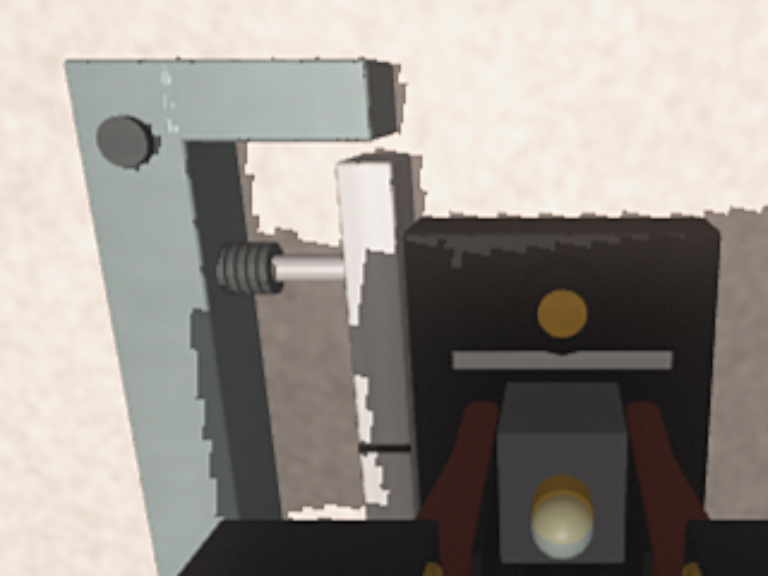

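The bar is against the carrier's long face with no visible wedge, its mark at about (180,247) and the cheek's front end at about column 172. By slope (≈1 N/mm) contact was at x ≈ -34.8, with about 2.8 N of bench friction on top. Next I'll push on to 11 mm and measure the bar against the cheek.

```bash
python3 - <<'E'
from h import *
for x in(-24,-22.1):
    env.move_l([*sp(x),102.4],rate=10); env.hold(.3); rd(x)
im,c=shot("wrist","g1"); shot("top","g2")
cv2.imwrite("pics/g1c.png",cv2.resize(im[60:300,20:340],None,fx=2.5,fy=2.5,interpolation=cv2.INTER_CUBIC))
import pickle;pickle.dump(c,open("g.pkl","wb"))
E
```

```text
-24 [-2.5760e+01 -1.0000e-01  1.0255e+02] f [-11.73   0.14   6.67] m [-1.8  -0.57  0.07] 26.02 23.8
-22.1 [-2.4110e+01 -6.0000e-02  1.0253e+02] f [-12.86  -0.08   7.08] m [-2.09 -0.59  0.08] 25.67 24.5
```

View pics/g1c.png

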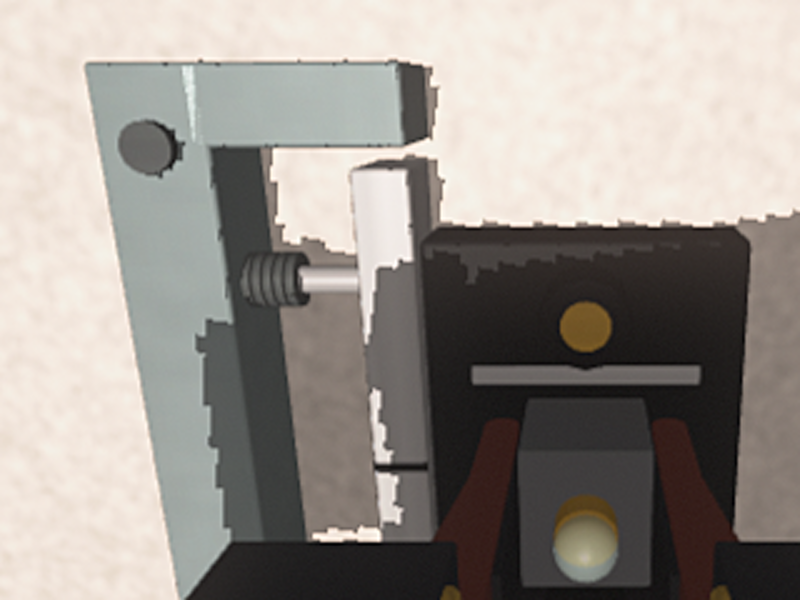

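```bash
python3 - <<'E'
from h import *
import pickle
c=pickle.load(open("g.pkl","rb"))
for n,u,v,z in(("cheek",398,62,26),("cheek in",403,146,26),("bar end",409,168,25),("bar mid",418,320,25),("bar mark front",428,466,25),("mark back",375,467,25),("hous back",87,64,26),("hous back2",150,440,26),("cap",586,326,36),("base corner R",749,243,20),("base R low",736,500,20)):
    print(n,sx(onz(c,(u+.5)/2.5+20-.5,(v+.5)/2.5+60-.5,z)).round(2))
rd("")
E
```

```text
cheek [ 11.54 -84.97]
cheek in [ 11.64 -69.48]
bar end [ 10.96 -65.17]
bar mid [ 11.11 -33.88]
bar mark front [10.97 -0.14]
mark back [22.74  0.1 ]
hous back [ 70.33 -84.57]
hous back2 [70.96 -6.92]
cap [-24.02 -35.87]
base corner R [-58.24 -49.25]
base R low [-58.95  11.11]
 [-2.4100e+01 -9.0000e-02  1.0255e+02] f [-13.48  -0.45   6.72] m [-2.07 -0.54  0.07] 25.9 24.6
```

Everything agrees: bar face at 10.5–11 mm, square, centred to about 0.2 mm, and net force about 10.6 N. I'll make a small final trim and hand in while still pressing.

```bash
python3 - <<'E'
from h import *
env.move_l([*sp(-21.75),102.4],rate=5); env.hold(.5); rd("end")
print(workorder.sign_off())
E
```

```text
end [-2.3880e+01 -9.0000e-02  1.0256e+02] f [-14.4   -0.2    7.73] m [-2.29 -0.57  0.08] 25.91 25.3
the job is handed in; nothing more can be done
None
```

Job handed in at 25.3 s, verdict not reported: both caps were pressed home first, and the arm still holds the carrier square, centred and flat against the bar, pushed in about 11 mm (about 11 N after allowing for bench friction).

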